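# Swing the bench magnifier over the brass bushing and clamp it

## Robot

A 6-joint arm with a two-finger parallel gripper is mounted at the origin on the work surface; the furniture and walls round the work are solid. World frame = base frame: x ahead of the robot, y to its left, z up, the work surface at z = 0. Lengths are in m, angles in rad, forces in N, time in s.
With the tool pointing down it reaches from about 0.4 to 0.825 m from the base axis. Payload 7 kg.
Tool frame: the origin (TCP) lies midway between the tips of the shut fingers; the grasp point (between the pads) lies 19 mm behind it; z points along the fingers, y is the line along which they close (so a half turn about z gives the same grasp; the last joint's range is limited). The gripper opens to 88 mm and grips with 3 to 60 N. Pads are 19 mm wide; open, the fingers measure 130 mm over their backs; the gripper's body (78 mm by 193 mm) begins 47 mm behind the grasp point.
Start: joints at [-0.968, 0.359, 0.012, 0, -1.224, -0.288], TCP at [0.209, -0.642, 0.227] pointing down, gripper open.
Joint ranges: [-3.07, 3.07], [-1.43, 2.12], [-1.02, 1.25], [-3.03, 1.67], [-3.05, -0], [-3.03, 3.03]. Speed limits (rad/s): [2.39, 2.39, 3.01, 3.14, 3.14, 3.14].

## Interface

Orientations are given as [roll, pitch, yaw] about the fixed x, y, z axes, in that order (R = Rz(yaw) Ry(pitch) Rx(roll)).
In Python, from station import telemetry, eyes, ticket, recognise, trace gives the robot as it stands. The module is installed in compiled form; this text tells all that it offers.
- The arm moves only by the tool servo_tool, never from a script. Its argument "series" is a list that holds one entry, the list of rows, each a list of 4 numbers: the shift along the tool's x, y, z in mm, then the turn about the tool's z in rad. In form: [[[x, y, z, roll], ...]]. A call has exactly 10 rows; each row shifts and turns the commanded pose from where the row before left it, along the tool's axes as they then stand; what a row does not reach is not made up. A row lasts 1/12 s, in which the tool goes at most 41.7 mm and 7.16 degrees, less where a joint would pass 70% of its speed; a pose out of reach is approached as far as the arm can. A call is refused whole if a number of a shift passes 41.7 or a number of a turn 0.125, either way. A call with a gripper value outside its range is refused whole. "claw" is the gripper's target within -1 to 1 (shut at 1, half-way at 0, fully open at -1), set as the call begins (left out, the last holds). The fingers move at their own pace and stop on an object; "grip_force" is the grip in N (left out, the last holds). Time passes only in rows, so rows that do not move let the fingers close, or fill a call up. It gives the time, the measured TCP pose, the force, the opening and the grip force at its end, in the units of the state.
- telemetry.get_state(): the state, without advancing time (a new reading comes with each control period).
- eyes.grab_frame(name): name is "scene" or "side" or "wrist"; returns the picture (384x512x3 uint8, red, green, blue); there is no depth.
- eyes.calibration(name): a dict with "mtx" (3x3 intrinsics, pixels), "k1" (the pictures are not rectified: a ray, as slopes to the right and down, at radius r is drawn at 1 + k1 r^2 times it, then the intrinsics apply), "rvec" (rotation vector, rad) and "tvec" (3), from world to camera coordinates, as OpenCV has them. Camera axes: x right, y down, z forward; pixel columns grow to the right and rows downward; lengths in m; the calibration is good to about 2 mm. A picture is of the moment at which its call begins: read the wrist's pose just before it. calibration takes no time and is no camera call; for the wrist camera it gives the pose at the moment of the call.
- ticket.job_done(): hands the job in; it is judged then, once.
Trained networks look in the newest picture that a camera, given by its name, has taken for a name from the list of things; names that differ only in an ending like _2 or _b are one class to them, and where a whole thing is asked for, a point or a joint stands for the part that bears it (a point fixed in the world has none). Each returns a list of dicts, best first, with "conf" (0 to 1); they miss things now and then, are a little off and sometimes report something else, mostly with a low value. They report only what shows in the picture. A call takes as long as a camera call.
- recognise(camera, name): "position" ([x, y, z] in m, in world coordinates, good to about 4 mm: the middle of the surface that is visible of it).
- trace(camera, name): "mask" (384x512 bool, what is visible of it).
The state is a dict: "t": time; "q": joint angles; "qd": joint speeds; "joint_efforts": joint torques, N m; "eef_pos": TCP position; "ee_rot": TCP orientation; "force": force on the tool from outside, world axes, zero at the start; "moment": the same for the moment, N m; "width": finger opening in m; "gripper_force": force on a finger pad.
Only numpy, scipy, OpenCV 4.12 (cv2) and the standard library are available. Lean on these libraries where they do the work, as an engineer would, in place of code of your own. Each camera call takes 0.05 s, during which the arm holds its last target. There are 200 camera calls.

## Task

The brass-yellow bushing is to be inspected: with a fingertip, gently push the swinging arm of the magnifier, which has a yellow post for this, until the lens stands over that bushing, so that the whole bushing is seen inside the lens ring from straight above. Only then push the red-balled clamping lever round, counter-clockwise seen from above, to its stop, leaving the lens over the bushing. Only push; do not pinch or lift anything, and leave the bushings and the things around where they are.

Things in the scene. Friction and masses are not known exactly. Their poses are not given: they have to be found in the camera images.
- stand: Bench magnifier, fixed to the bench: round blue base 310 mm across and 12 mm thick with a dark column. Origin: on the bench surface under the column, i.e. on the common vertical axis of the arm and the lever; its x axis points from the column to the middle of three black bushing seats (the base's centre lies 65 mm along x), z is up. The seats lie on a circle of radius 170 mm about the axis, at about -0.75, 0 and +0.75 rad from x; their tops are 12 mm above the bench.
- swing_arm (a joint): Swing angle of the aluminium arm about the column, rad: 0 = along the stand's x axis, positive counter-clockwise from above, stops at -1.0 and 1.0. It moves with light friction (about 2 N at the yellow post) and stays where it is left. The arm is an 18 mm wide bar, 71 to 81 mm above the bench (hub, radius 20 mm, up to 85 mm).
- lens_center (a point): Centre of the lens, 170 mm from the axis, 76 mm above the bench. Black ring 56 mm outside and 46 mm inside diameter, from 69 to 83 mm above the bench; the bushings pass under it freely.
- push_post (a point): Middle of the upright yellow push post on the arm: 14 mm thick, 115 mm from the axis on the line from the axis to the lens, from the arm's top to 115 mm above the bench (this point at 97.5 mm; its lowest 5 mm, up to 86 mm, is a steel collar 20 mm wide). It can be pushed either way.
- clamp_lever (a joint): Clamping lever angle, rad: 0 = loose end, 1.4 = stop (clamped); grows counter-clockwise seen from above. Light friction (about 2 N at the ball), stays where it is left, does not drag the arm. It counts as clamped above 1.28.
- lever_ball (a point): Centre of the red ball, 22 mm across, at the end of the 10 mm thick lever rod: 75 mm from the axis, 100 mm above the bench, at the angle 2.094 rad + clamp_lever from the stand's x axis, so on the far side from the seats. Nothing but the base (12 mm) lies under it.
- brass_center (a point): Centre of the pale brass-yellow turned bushing, 28 mm across and 22 mm high, loose on one of the three seats (11 mm above its seat). The one to inspect.
- grey_tall_center (a point): Centre of a grey bushing, 32 mm across and 28 mm high, loose on another seat; leave alone.
- grey_flat_center (a point): Centre of a flat grey bushing, 38 mm across and 16 mm high, loose on another seat; leave alone.
- cup: White mug with green dots, 93 mm high, 78 mm across, on the bench to the left; origin under its middle. Leave alone.
- tape: Yellow tape measure, 87 x 36 x 66 mm high, on the bench to the right; leave alone.
- brush: Green dust brush, 85 x 30 x 22 mm, near the left edge; leave alone.

How it is judged:
By the outcome, as a careful person would: the job done as asked, in the order asked, and still so for the second after the job is handed in, with the robot touching nothing.
It also fails if it takes over 53 s, if anything falls off the work surface, if the arm or the gripper's body presses on something with over 40 N, if the wrist force passes 120 N, or if a joint passes its speed limit or range.

## Working session

There is one attempt and no reset: what is moved stays moved. The work goes in short steps, Python scripts to look and compute and a tool call to move; the robot and the scene stay as the last step left them, time stands still between calls to the robot, and variables do not carry over. Pictures are saved under pics/ and viewed, at most 10 in all, crops included, and the job is handed in when it is done.

Besides the shell and the picture viewer there is one more tool, called in YAML: its name, and indented under it one key for each argument. servo_tool: Moves the arm, as the interface text tells. Its arguments: {"type":"object","properties":{"series":{"type":"array"},"claw":{"type":"number"},"grip_force":{"type":"number"}},"required":["series"]}

```bash
mkdir -p pics; cat > h.py <<'E'
import numpy as np, cv2
from station import telemetry, eyes, ticket, recognise, trace
def proj(cam,P):
    c=eyes.calibration(cam);R,_=cv2.Rodrigues(np.array(c["rvec"],float));p=np.atleast_2d(P)@R.T+np.ravel(c["tvec"])
    s=p[:,:2]/p[:,2:];s=s*(1+c["k1"]*(s**2).sum(1,keepdims=True));M=np.array(c["mtx"]);return s@M[:2,:2].T+M[:2,2]
def unproj(cam,uv,z):
    c=eyes.calibration(cam);R,_=cv2.Rodrigues(np.array(c["rvec"],float));M=np.array(c["mtx"])
    d=(np.atleast_2d(uv)-M[:2,2])/[M[0,0],M[1,1]];s=d.copy()
    for _ in range(20): s=d/(1+c["k1"]*(s**2).sum(1,keepdims=True))
    r=np.c_[s,np.ones(len(s))]@R;o=-R.T@np.ravel(c["tvec"]);return o+r*((z-o[2])/r[:,2])[:,None]
def save(cam,n):
    im=eyes.grab_frame(cam);cv2.imwrite(f"pics/{n}.png",cv2.cvtColor(im,cv2.COLOR_RGB2BGR));return im
E
cat > a.py <<'E'
from h import *
for c in ("scene","side"):
    save(c,c+"0")
    for n in ("stand","swing_arm","lens_center","push_post","clamp_lever","lever_ball","brass_center","grey_tall_center","grey_flat_center","cup","tape"):
        print(c,n,[(np.round(d["position"],3).tolist(),round(d["conf"],2)) for d in recognise(c,n)[:2]])
print(telemetry.get_state())
E
python3 a.py
```

```text
scene stand [([0.566, 0.08, 0.012], 0.96)]
scene swing_arm [([0.618, 0.125, 0.08], 0.78)]
scene lens_center [([0.615, 0.122, 0.081], 0.56)]
scene push_post [([0.616, 0.119, 0.074], 0.73)]
scene clamp_lever [([0.507, 0.056, 0.104], 0.77)]
scene lever_ball [([0.51, 0.057, 0.099], 0.78)]
scene brass_center [([0.686, 0.084, 0.033], 0.51), ([0.567, 0.081, 0.01], 0.17)]
scene grey_tall_center [([0.615, 0.186, 0.034], 0.52), ([0.618, 0.122, 0.078], 0.39)]
scene grey_flat_center [([0.67, -0.037, 0.025], 0.54)]
scene cup [([0.691, 0.268, 0.06], 0.8), ([0.616, 0.116, 0.078], 0.61)]
scene tape [([0.472, -0.381, 0.04], 0.8), ([0.619, 0.118, 0.076], 0.38)]
side stand [([0.584, 0.024, 0.014], 0.91)]
side swing_arm [([0.611, 0.106, 0.08], 0.66), ([0.509, 0.043, 0.101], 0.18)]
side lens_center [([0.612, 0.108, 0.083], 0.71)]
side push_post []
side clamp_lever [([0.51, 0.051, 0.099], 0.43)]
side lever_ball [([0.51, 0.046, 0.102], 0.66), ([0.688, 0.07, 0.032], 0.31)]
side brass_center [([0.689, 0.072, 0.03], 0.63)]
side grey_tall_center [([0.624, 0.167, 0.025], 0.58)]
side grey_flat_center [([0.61, 0.11, 0.079], 0.69), ([0.672, -0.054, 0.025], 0.56)]
side cup [([0.706, 0.238, 0.065], 0.65)]
side tape [([0.481, -0.41, 0.046], 0.58)]
{'t': 1.2, 'q': array([-9.67882243e-01,  3.58601650e-01,  1.18916603e-02, -5.87499182e-06,
       -1.22410027e+00, -2.88082233e-01]), 'qd': array([-8.47029027e-04,  6.93545056e-04,  4.22793503e-04,  2.37612505e-03,
       -5.02614110e-04,  7.09898425e-05]), 'joint_efforts': array([-1.22992937e-03, -5.82393265e+01,  2.93300843e+01,  7.00282842e+00,
        1.24527203e-02, -3.59218404e-05]), 'eef_pos': array([ 0.20898123, -0.64180597,  0.22655548]), 'ee_rot': array([ 3.14157772e+00,  1.33785382e-06, -2.82676280e+00]), 'force': array([-1.2525267 , -0.27504385,  0.06305491]), 'moment': array([ 0.00844246, -0.01058925, -0.03861225]), 'gripper_force': 0.0, 'width': 0.08762390880475301}
```

View pics/scene0.png

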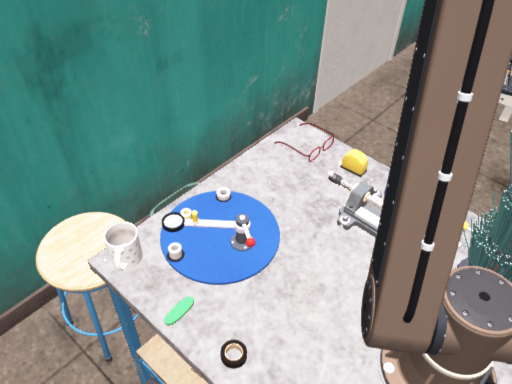

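View pics/side0.png

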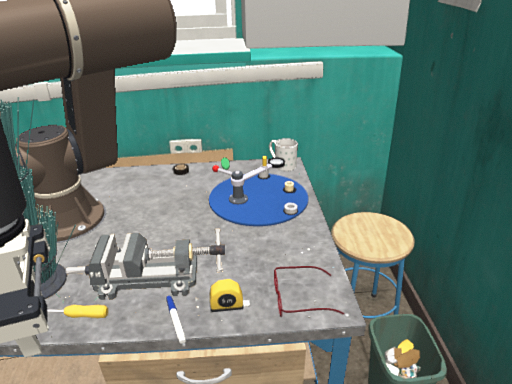

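The scene picture shows the blue base around (220,235), the lens at (173,222), the post near (195,215), the column at (242,230) and the red ball at (250,242). The brass bushing at (187,214) sits on the middle seat, with the tall grey at (175,251) and the flat grey at (223,194). The side view agrees: brass (289,186), flat grey (290,208), ball (215,169), post (264,161).

```bash
cat > b.py <<'E'
from h import *
from scipy.optimize import least_squares
for c in ("scene","side"):
    im=cv2.imread(f"pics/{c}0.png");hsv=cv2.cvtColor(im,cv2.COLOR_BGR2HSV)
    m=cv2.inRange(hsv,(105,150,60),(125,255,255))
    n,l,st,ce=cv2.connectedComponentsWithStats(m);k=1+np.argmax(st[1:,4])
    cs,_=cv2.findContours((l==k).astype(np.uint8),cv2.RETR_EXTERNAL,cv2.CHAIN_APPROX_NONE)
    h=cv2.convexHull(max(cs,key=len))[:,0].astype(float)
    W=unproj(c,h,.012)[:,:2]
    f=least_squares(lambda p:np.hypot(*(W-p[:2]).T)-.155-p[2],[*W.mean(0),0],loss="soft_l1",f_scale=.002)
    print(c,"base",f.x.round(4),st[k])
    r=cv2.inRange(hsv,(0,180,90),(6,255,255));n,l,st,ce=cv2.connectedComponentsWithStats(r)
    for i in range(1,n):
        if 25<st[i,4]<200: print(" red",ce[i].round(1),st[i],unproj(c,ce[i],.1).round(4))
    y=cv2.inRange(hsv,(18,60,110),(32,255,255));n,l,st,ce=cv2.connectedComponentsWithStats(y)
    for i in range(1,n):
        if 15<st[i,4]<400: print(" yel",ce[i].round(1),st[i],hsv[l==i].mean(0).round(),unproj(c,ce[i],.0975).round(4)[0,:2],unproj(c,ce[i],.028).round(4)[0,:2])
a=cv2.resize(cv2.imread("pics/scene0.png")[180:290,150:290],None,fx=4,fy=4,interpolation=2)
b=cv2.resize(cv2.imread("pics/side0.png")[140:230,195:320],None,fx=4,fy=4,interpolation=2)
o=np.zeros((590,560,3),np.uint8);cv2.imwrite("pics/cs.png",a);cv2.imwrite("pics/cd.png",b)
E
python3 b.py
```

```text
scene base [ 0.5828  0.0592 -0.0027] [ 161  192  118   92 6564]
 red [249.3 243. ] [246 240   8   7  29] [[0.4594 0.0829 0.1   ]]
 yel [193.5 216.1] [186 211  12  11  68] [ 24. 124. 230.] [0.6155 0.1137] [0.6646 0.0749]
 yel [465.1 225.3] [462 221   7   9  39] [ 26. 103. 235.] [ 0.1192 -0.3178] [ 0.129  -0.3908]
 yel [ 40.7 270.8] [ 36 254  13  28  53] [ 20.  67. 236.] [0.7377 0.4504] [0.7966 0.4383]
side base [ 0.5872  0.0471 -0.0023] [ 209  175   99   51 3229]
 yel [264.  160.6] [262 156   5  10  49] [ 23. 155. 199.] [0.6139 0.1242] [0.6273 0.2675]
 yel [288.7 187.1] [285 182   9  10  61] [ 21.  83. 206.] [ 0.6659 -0.053 ] [0.6855 0.069 ]
 yel [190.5 252.3] [189 243   4  17  46] [ 21.  78. 206.] [ 0.4072 -0.3209] [ 0.3956 -0.2312]
 yel [ 38.1 257.1] [ 33 254  11   8  47] [ 20. 139. 168.] [ 0.0587 -0.3109] [ 0.0052 -0.22  ]
 yel [405.6 345.9] [397 339  19  15 165] [ 26. 144. 234.] [ 0.7845 -0.6182] [ 0.8185 -0.5644]
 yel [272.5 377.1] [266 371  12  13  47] [ 18.  85. 161.] [ 0.5526 -0.6544] [ 0.5586 -0.605 ]
 yel [403.5 372.3] [402 370   5   6  17] [ 19.  96. 218.] [ 0.762  -0.6693] [ 0.7933 -0.6217]
 yel [282.7 377.1] [279 373   9  11  22] [ 18.  86. 166.] [ 0.5687 -0.656 ] [ 0.5766 -0.6068]
 yel [295.7 375.7] [291 373  10   7  16] [ 18.  85. 169.] [ 0.5894 -0.6553] [ 0.5998 -0.606 ]
 yel [149.6 381.4] [145 378  10   6  20] [ 18.  84. 148.] [ 0.3584 -0.648 ] [ 0.341  -0.5978]
 yel [175.9 381.9] [170 380  14   4  21] [ 18.  85. 163.] [ 0.4003 -0.6515] [ 0.388  -0.6017]
```

View pics/cs.png

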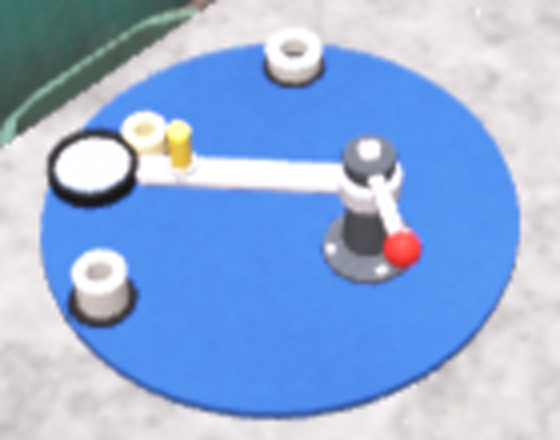

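View pics/cd.png

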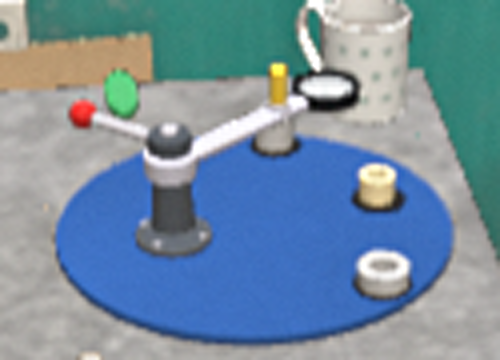

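```bash
cat > c.py <<'E'
from h import *
from scipy.optimize import least_squares
O={"scene":dict(ball=(403,249),post=(179,127),lens=(93,166),brass=(144,130),flat=(294,48),tall=(100,268),foot=(367,248)),
"side":dict(ball=(82,114),post=(279,67),lens=(327,90),brass=(378,171),flat=(384,259),foot=(174,236))}
off={"scene":(149.6,179.6),"side":(194.6,139.6)}
def pts(p):
    x,y,w,s,l=p[:5];f=lambda r,a,z:np.array([x+r*np.cos(w+a),y+r*np.sin(w+a),z])
    return dict(ball=f(.075,2.094+l,.1),post=f(.115,s,.114),lens=f(.17,s,.077),foot=f(0,0,.015),flat=np.r_[p[5:7],.028],tall=np.r_[p[7:9],.04],brass=np.r_[p[9:11],.034],_b=f(.065,0,.012),sf=f(.17,-.75,0),st=f(.17,.75,0),sb=f(.17,0,0))
def res(p):
    P=pts(p);r=[]
    for c in O:
        for k,v in O[c].items(): r+=list(proj(c,P[k])[0]-np.array(v)/4-off[c])
    r+=list((P["_b"][:2]-[.585,.053])/.004)
    for a,b in (("sf","flat"),("st","tall"),("sb","brass")): r+=list((P[a]-P[b])[:2]/.004)
    return np.array(r)
f=least_squares(res,[.53,.04,.2,.3,.3,.67,-.04,.62,.18,.688,.08],loss="soft_l1")
print(f.x.round(4),f.cost);i=0
for c in O:
    for k in O[c]: print(c,k,f.fun[i:i+2].round(1));i+=2
for k,v in pts(f.x).items():print(k,v.round(4))
np.save("fit.npy",f.x)
print(np.sqrt(np.diag(np.linalg.inv(f.jac.T@f.jac))).round(4))
E
python3 c.py
```

```text
[ 0.5239  0.0399  0.2498  0.4361  0.2461  0.6736 -0.0414  0.6157  0.1813
  0.6876  0.0828] 4.012428899643593
scene ball [-0.2  0.1]
scene post [-0.3  0.5]
scene lens [-0.1 -0.4]
scene brass [-0.5 -0.4]
scene flat [-0.5 -0. ]
scene tall [-0.2  0.2]
scene foot [ 0.3 -1. ]
side ball [-0.1  0.7]
side post [-0.3  1.1]
side lens [-0.2  0.5]
side brass [-0.4  1. ]
side flat [-0.5  1.6]
side foot [-0.5 -0.3]
ball [0.46   0.0792 0.1   ]
post [0.6129 0.1127 0.114 ]
lens [0.6555 0.1476 0.077 ]
foot [0.5239 0.0399 0.015 ]
flat [ 0.6736 -0.0414  0.028 ]
tall [0.6157 0.1813 0.04  ]
brass [0.6876 0.0828 0.034 ]
_b [0.5869 0.056  0.012 ]
sf [ 0.6731 -0.0416  0.    ]
st [0.6158 0.1829 0.    ]
sb [0.6886 0.0819 0.    ]
[0.0013 0.0017 0.0195 0.0223 0.0409 0.0022 0.0028 0.0026 0.0024 0.0022
 0.0027]
```

Pose fit is consistent to about 1 px. The plan is to go with shut fingers to the +y side of the post and push it about 49 mm clockwise.

servo_tool:
  series:
    - [[-26,27,0,0],[-26,27,0,0],[-26,27,0,0],[-26,27,0,0],[-26,27,0,0],[-26,27,0,0],[-26,27,0,0],[-26,27,0,0],[-26,27,0,0],[-26,27,0,0]]
  claw: 1
  grip_force: 5

```text
t: 2.03
eef_pos: [0.373, -0.303, 0.2269]
ee_rot: [-3.141, 0.001, -2.827]
force: [0.6, -0.7, -0.1]
width: 0.0267
gripper_force: 0.0
```

servo_tool:
  series:
    - [[-26,27,0,0],[-26,27,0,0],[-26,27,0,0],[-26,27,0,0],[-26,27,0,0],[-26,27,0,0],[-26,27,0,0],[-26,27,0,0],[-26,27,0,0],[-26,27,0,0]]

```text
t: 2.87
eef_pos: [0.5367, 0.0346, 0.227]
ee_rot: [3.142, 0.001, -2.826]
force: [0.3, -0.3, -0.4]
width: 0.0003
gripper_force: 0.0
```

servo_tool:
  series:
    - [[-25,25,0,0],[-25,25,0,0],[-25,25,0,0],[-15,15,0,0],[-10,10,0,0],[0,0,15,0],[0,0,15,0],[0,0,15,0],[0,0,0,0],[0,0,0,0]]

```text
t: 3.7
eef_pos: [0.5999, 0.158, 0.1813]
ee_rot: [-3.141, -0.002, -2.827]
force: [-0.0, 0.5, 0.3]
width: 0.0002
gripper_force: 0.0
```

```bash
cat > d.py <<'E'
from h import *; import sys
from c import pts
im=save("wrist",sys.argv[1]);P=pts(np.load("fit.npy"))
o=cv2.imread(f"pics/{sys.argv[1]}.png")
for k in ("ball","post","lens","foot","brass","flat","tall"):
    q=proj("wrist",P[k])[0];print(k,q.round());cv2.drawMarker(o,tuple(int(v) for v in q),(255,0,255),0,9)
cv2.imwrite(f"pics/{sys.argv[1]}m.png",o)
s=telemetry.get_state();print(s["t"],s["eef_pos"].round(4))
E
python3 d.py w1 | tail -8
```

```text
ball [218.  -9.]
post [204. 193.]
lens [233. 230.]
foot [178.  73.]
brass [176. 224.]
flat [ 77. 180.]
tall [275. 194.]
3.75 [0.6006 0.1583 0.1823]
```

View pics/w1m.png

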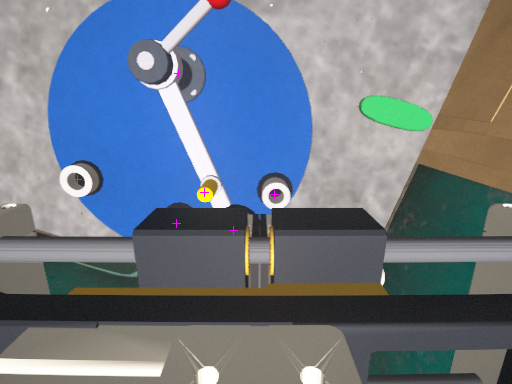

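The wrist view matches the model: projected post, tall and flat bushings fall on the imaged ones at (204,193), (275,194) and (77,180). Next I descend beside the post and push most of the way.

servo_tool:
  series:
    - [[0,0,20,0],[0,0,20,0],[0,0,20,0],[0,0,15,0],[0,0,11,0],[0,0,0,0],[0,-4,0,0],[0,-4,0,0],[0,-4,0,0],[0,-4,0,0]]

```text
t: 4.58
eef_pos: [0.606, 0.1432, 0.0967]
ee_rot: [3.141, 0.002, -2.827]
force: [0.2, -0.7, -0.2]
width: 0.0003
gripper_force: 0.0
```

servo_tool:
  series:
    - [[0,-4,0,0],[0,-4,0,0],[0,-4,0,0],[0,-4,0,0],[0,-4,0,0],[0,-4,0,0],[0,-4,0,0],[0,-4,0,0],[0,-2,0,0],[0,0,0,0]]

```text
t: 5.42
eef_pos: [0.6155, 0.1103, 0.0954]
ee_rot: [-3.141, -0.001, -2.827]
force: [0.6, 1.1, 1.0]
width: 0.0007
gripper_force: 0.3
```

```bash
python3 d.py w2 | tail -8; python3 -c "
from h import *
save('scene','s2')
im=cv2.imread('pics/s2.png');cv2.imwrite('pics/s2c.png',cv2.resize(im[180:290,150:290],None,fx=4,fy=4,interpolation=2))"
```

```text
ball [300. -84.]
post [266. 239.]
lens [291. 281.]
foot [211.  61.]
brass [205. 263.]
flat [ 72. 205.]
tall [341. 226.]
5.4667 [0.6153 0.1103 0.0953]
```

View pics/w2m.png

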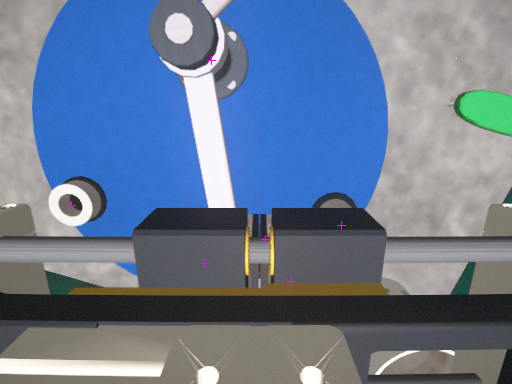

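The arm is following the finger; in the wrist view its bar runs from (200,75) to (222,205). I'll measure its angle from that centreline.

```bash
cat > e.py <<'E'
from h import *; import sys
f=np.load("fit.npy")
for _ in [0]:
    im=eyes.grab_frame("wrist").astype(int);mn=im.min(2)>150
    uv=[]
    for v in range(100,200,4):
        r=mn[v].astype(np.uint8)[None];n,l,st,ce=cv2.connectedComponentsWithStats(r)
        c=[(st[i,0]+(st[i,2]-1)/2,st[i,2]) for i in range(1,n) if 15<st[i,2]<45 and 140<st[i,0]<330]
        if c: uv.append((c[0][0],v,c[0][1]))
    uv=np.array(uv);print(uv[::6]);W=unproj("wrist",uv[:,:2],.081)[:,:2]
    a=np.arctan2(*(W-f[:2]).mean(0)[::-1]); d=cv2.fitLine(W.astype(np.float32),2,0,.01,.01).ravel()
    br=np.arctan2(f[10]-f[1],f[9]-f[0])
    print("ang from axis",a,"line",np.arctan2(d[1],d[0]),"dist axis-line",np.cross(d[:2],f[:2]-d[2:]),"brass",br,"width",np.linalg.norm(unproj("wrist",uv[:,:2]+np.c_[uv[:,2]/2,0*uv[:,2]],.081)[:,:2]-W,axis=1).mean()*2)
    print(np.interp([.115,.17],[0,1],[0,1])[:0], "hub-foot")
print(telemetry.get_state()["eef_pos"],telemetry.get_state()["force"])
E
python3 e.py
```

```text
[[201.5 100.   30. ]
 [205.5 124.   30. ]
 [210.  148.   29. ]
 [214.5 172.   28. ]
 [219.  196.   27. ]]
ang from axis 0.4443946000121554 line 0.4523351 dist axis-line 0.0004931452413232916 brass 0.25600522252199853 width 0.01798456938678163
[] hub-foot
[0.6150844  0.11044525 0.09518745] [-0.44531866  0.83032135 -0.07711576]e.py:13: DeprecationWarning: Arrays of 2-dimensional vectors are deprecated. Use arrays of 3-dimensional vectors instead. (deprecated in NumPy 2.0)
  print("ang from axis",a,"line",np.arctan2(d[1],d[0]),"dist axis-line",np.cross(d[:2],f[:2]-d[2:]),"brass",br,"width",np.linalg.norm(unproj("wrist",uv[:,:2]+np.c_[uv[:,2]/2,0*uv[:,2]],.081)[:,:2]-W,axis=1).mean()*2)
```

View pics/s2c.png

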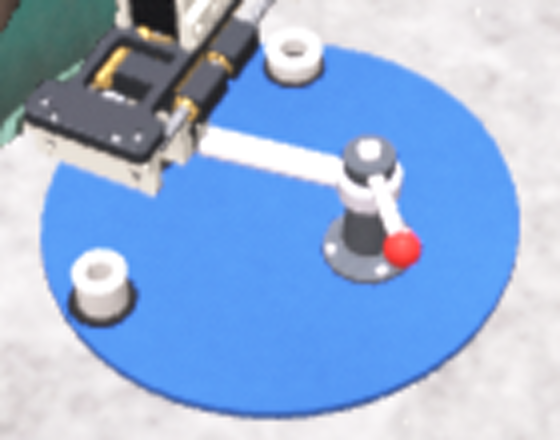

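Angle is 0.448 rad against the brass at 0.256, so about 22 mm of push is left.

servo_tool:
  series:
    - [[0,-4,0,0],[0,-4,0,0],[0,-4,0,0],[0,-3,0,0],[0,-3,0,0],[0,-2,0,0],[0,-1,0,0],[0,0,0,0],[0,0,0,0],[0,0,0,0]]

```text
t: 6.4
eef_pos: [0.622, 0.0908, 0.0955]
ee_rot: [-3.141, -0.001, -2.827]
force: [0.4, -0.2, 0.6]
width: 0.0005
gripper_force: 0.1
```

```bash
python3 -W ignore e.py
```

```text
[[226.5 100.   30. ]
 [226.  124.   29. ]
 [225.5 148.   28. ]
 [225.5 172.   28. ]
 [225.  196.   27. ]]
ang from axis 0.26425127168181967 line 0.27060878 dist axis-line 0.0003951597528060978 brass 0.25600522252199853 width 0.017717550834025063
[] hub-foot
[0.62196496 0.09087491 0.09544499] [-0.24007737 -0.07637367 -0.93629652]
```

servo_tool:
  series:
    - [[0,8,0,0],[0,8,0,0],[0,0,-30,0],[0,0,-35,0],[0,0,-35,0],[0,0,-35,0],[-25,-13,-15,0],[-25,-13,0,0],[-24,-14,0,0],[0,0,0,0]]

```text
t: 7.28
eef_pos: [0.703, 0.0912, 0.2444]
ee_rot: [-3.141, -0.0, -2.827]
force: [-0.6, 0.2, -1.3]
width: 0.0004
gripper_force: 0.0
```

```bash
python3 d.py w3 | tail -8; python3 -c "
from h import *
c=eyes.calibration('wrist');R,_=cv2.Rodrigues(np.array(c['rvec']));print(-R.T@np.ravel(c['tvec']))"
```

```text
ball [328. -73.]
post [307. 103.]
lens [317. 149.]
foot [264.  16.]
brass [256. 153.]
flat [169. 113.]
tall [347. 124.]
7.3333 [0.7012 0.0915 0.244 ]
[0.63508746 0.06947825 0.40348655]
```

View pics/w3m.png

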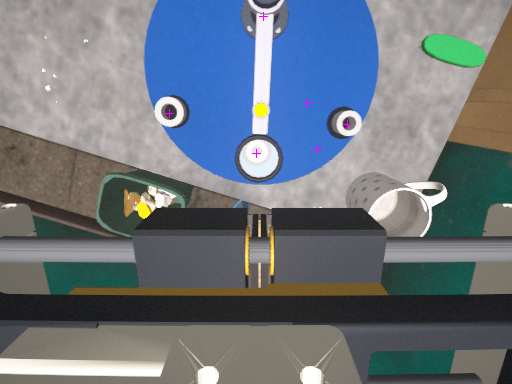

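The lens ring is at (258,158) with the brass inside it, its centre at about (256,153). I'll measure the offset properly.

```bash
cat > g.py <<'E'
from h import *
im=cv2.imread("pics/w3.png");g=cv2.cvtColor(im,cv2.COLOR_BGR2HSV)
cr=g[128:188,225:292]
dk=(cr[...,2]<70).astype(np.uint8);n,l,st,ce=cv2.connectedComponentsWithStats(dk);k=1+np.argmax(st[1:,4])
cs,h=cv2.findContours((l==k).astype(np.uint8),cv2.RETR_CCOMP,cv2.CHAIN_APPROX_NONE)
for c in cs:
    if len(c)>40: 
        e=cv2.fitEllipse(c);u=np.array(e[0])+[225,128];print("ring",u,e[1],unproj("wrist",u,.083)[0],unproj("wrist",u,.076)[0])
cv2.imwrite("pics/w3c.png",cv2.resize(im[123:193,220:297],None,fx=8,fy=8,interpolation=2))
E
python3 g.py
```

```text
(no output)
```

View pics/w3c.png

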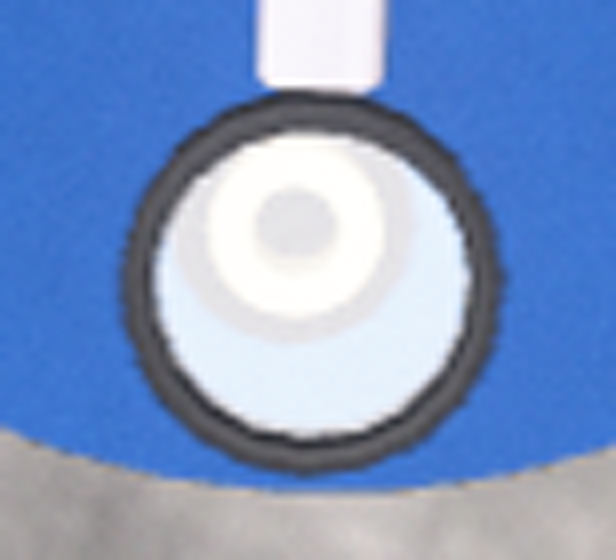

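```bash
python3 -c "
from h import *
f=np.load('fit.npy');r=unproj('wrist',(258.6,157.9),.083)[0];b=unproj('wrist',(256.5,151),.034)[0]
for p in(r,b):d=p[:2]-f[:2];print(p.round(4),np.hypot(*d),np.arctan2(d[1],d[0]))
print(telemetry.get_state()['eef_pos'])"
```

```text
[0.6851 0.0852 0.083 ] 0.16745698666427355 0.27406869470008544
[0.6849 0.0821 0.034 ] 0.1663959687110235 0.25667734061776987
[0.70116295 0.09147157 0.243977  ]
```

The lens is within about 3 mm of the bushing, against 9 mm of margin, so that's good. Now the lever: above its +y side, turned so tool y lies along world y.

servo_tool:
  series:
    - [[32,15,0,0],[32,15,0,0],[32,16,0,0],[32,15,0,0],[32,16,0,0],[32,15,0,0],[32,16,0,0],[0,0,0,0.1],[0,0,0,0.11],[0,0,0,0.105]]

```text
t: 8.17
eef_pos: [0.4522, 0.1251, 0.2462]
ee_rot: [3.14, 0.001, 3.138]
force: [0.0, -0.3, 1.0]
width: 0.0007
gripper_force: 0.0
```

```bash
python3 d.py w4 | tail -8;python3 -c "
from h import *
im=cv2.imread('pics/w4.png');m=cv2.inRange(cv2.cvtColor(im,cv2.COLOR_BGR2HSV),(0,180,90),(6,255,255));n,l,st,ce=cv2.connectedComponentsWithStats(m)
for i in range(1,n):
  if st[i,4]>60: print(ce[i],st[i],unproj('wrist',ce[i],.1))
s=telemetry.get_state();print(s['eef_pos'],s['ee_rot'],s['q'].round(2))"
```

```text
ball [219. 182.]
post [251. 305.]
lens [277. 313.]
foot [202. 210.]
brass [234. 312.]
flat [156. 302.]
tall [299. 273.]
8.2167 [0.4525 0.125  0.246 ]
[0.45248211 0.12504178 0.24602441] [3.14072687e+00 8.37749040e-04 3.13024023e+00] [ 0.69 -0.   -0.39 -0.   -1.18 -2.27]
```

```bash
python3 -c "
from h import *
im=cv2.imread('pics/w4.png').astype(int);m=((im[...,2]>100)&(im[...,2]>2*im[...,1])).astype(np.uint8);n,l,st,ce=cv2.connectedComponentsWithStats(m)
for i in range(1,n):
  if st[i,4]>60: print(ce[i],st[i],unproj('wrist',ce[i],.1))
s=telemetry.get_state();print(s['eef_pos'],s['ee_rot'],s['q'].round(2))"
```

```text
[218.21649485 182.64948454] [209 174  19  19 291] [[0.46096594 0.07846504 0.1       ]]
[0.45248211 0.12504178 0.24602441] [3.14072687e+00 8.37749040e-04 3.13024023e+00] [ 0.69 -0.   -0.39 -0.   -1.18 -2.27]
```

The ball is confirmed at (0.461, 0.078). Descend and push.

servo_tool:
  series:
    - [[-4,0,30,0],[0,0,30,0],[0,0,30,0],[0,0,30,0],[0,0,20,0],[0,0,15,0],[0,0,0,0],[0,-4,0,0],[0,-4,0,0],[0,-4,0,0]]

```text
t: 9.05
eef_pos: [0.4582, 0.1128, 0.0918]
ee_rot: [3.14, 0.002, -3.141]
force: [0.3, -0.2, -0.2]
width: 0.0002
gripper_force: 0.0
```

servo_tool:
  series:
    - [[0,-4,0,0],[0,-4,0,0],[0,-4,0,0],[0,-4,0,0],[0,-4,0,0],[0,-4,0,0],[0,-4,0,0],[0,-4,0,0],[0,-4,0,0],[0,-4,0,0]]

```text
t: 9.88
eef_pos: [0.4577, 0.0721, 0.0905]
ee_rot: [-3.141, -0.0, 3.141]
force: [-2.5, 2.9, -0.7]
width: 0.0005
gripper_force: 1.1
```

servo_tool:
  series:
    - [[0,-4,0,0],[0,-4,0,0],[0,-4,0,0],[0,-4,0,0],[0,-4,0,0],[0,-4,0,0],[0,-4,0,0],[0,-4,0,0],[0,0,0,0],[0,0,0,0]]

```text
t: 10.72
eef_pos: [0.4577, 0.0402, 0.0907]
ee_rot: [-3.141, -0.0, 3.141]
force: [0.7, 1.2, 0.3]
width: 0.0004
gripper_force: 0.1
```

servo_tool:
  series:
    - [[0,-3,0,0],[0,-3,0,0],[0,-3,0,0],[0,-2,0,0],[0,-1,0,0],[0,-1,0,0],[0,0,0,0],[0,0,0,0],[0,0,0,0],[0,0,0,0]]

```text
t: 11.55
eef_pos: [0.4575, 0.0276, 0.0905]
ee_rot: [-3.141, -0.0, 3.141]
force: [1.3, 2.0, 1.0]
width: 0.0005
gripper_force: 1.0
```

Continue gently in 1 mm rows until the force shows the stop.

servo_tool:
  series:
    - [[0,-1,0,0],[0,-1,0,0],[0,0,0,0],[0,0,0,0],[0,0,0,0],[0,0,0,0],[0,0,0,0],[0,0,0,0],[0,0,0,0],[0,0,0,0]]

```text
t: 12.38
eef_pos: [0.4577, 0.0257, 0.0906]
ee_rot: [3.142, 0.0, 3.141]
force: [1.7, 2.6, 0.2]
width: 0.0007
gripper_force: 1.5
```

servo_tool:
  series:
    - [[0,-1,0,0],[0,-0.5,0,0],[0,0,0,0],[0,0,0,0],[0,0,0,0],[0,0,0,0],[0,0,0,0],[0,0,0,0],[0,0,0,0],[0,0,0,0]]

```text
t: 13.22
eef_pos: [0.4577, 0.0241, 0.0906]
ee_rot: [3.142, -0.0, 3.141]
force: [2.7, 2.7, -0.3]
width: 0.0007
gripper_force: 1.7
```

servo_tool:
  series:
    - [[0,-1,0,0],[0,-1,0,0],[0,0,0,0],[0,0,0,0],[0,0,0,0],[0,0,0,0],[0,0,0,0],[0,0,0,0],[0,0,0,0],[0,0,0,0]]

```text
t: 14.05
eef_pos: [0.458, 0.0236, 0.0906]
ee_rot: [3.139, 0.001, 3.141]
force: [-0.2, 12.4, 1.1]
width: 0.0003
gripper_force: 6.4
```

```bash
cat > i.py <<'E'
from h import *
f=np.load('fit.npy')
for c,z in (("scene",.1),("side",.1),("wrist",.1)):
    im=cv2.cvtColor(eyes.grab_frame(c),cv2.COLOR_RGB2BGR).astype(int);m=((im[...,2]>100)&(im[...,2]>2*im[...,1])&(im[...,2]>2*im[...,0])).astype(np.uint8);n,l,st,ce=cv2.connectedComponentsWithStats(m)
    cv2.imwrite(f"pics/i_{c}.png",im)
    for i in range(1,n):
        if st[i,4]>12:
            p=unproj(c,ce[i],z)[0];d=p[:2]-f[:2]
            if np.hypot(*d)<.12: print(c,ce[i].round(1),st[i],p.round(4),np.hypot(*d),"lever",(np.arctan2(d[1],d[0])-f[2]-2.094)%6.2832)
E
python3 i.py
```

```text
side [216. 181.] [213 178   7   7  37] [0.4632 0.0009 0.1   ] 0.07217167436377177 lever 1.369427185006809[ WARN:0@1.255] global loadsave.cpp:1063 imwrite_ Unsupported depth image for selected encoder is fallbacked to CV_8U.
```

The force rose to 12 N at the stop, with the lever at about 1.4. Retreat and check.

servo_tool:
  series:
    - [[0,6,0,0],[0,8,0,0],[0,8,0,0],[0,0,-30,0],[0,0,-35,0],[0,0,-35,0],[0,0,-35,0],[0,0,-20,0],[-30,5,0,0],[-30,5,0,0]]

```text
t: 15.03
eef_pos: [0.5181, 0.0545, 0.2482]
ee_rot: [3.14, 0.004, -3.141]
force: [0.4, 0.1, 0.1]
width: 0.0007
gripper_force: 0.0
```

servo_tool:
  series:
    - [[-30,5,0,0],[-30,5,0,0],[-30,5,0,0],[-30,5,0,0],[-30,5,0,0],[-30,5,0,0],[0,0,0,0],[0,0,0,0],[0,0,0,0],[0,0,0,0]]

```text
t: 15.87
eef_pos: [0.6968, 0.0841, 0.2456]
ee_rot: [-3.141, -0.001, 3.142]
force: [0.2, 0.9, 0.4]
width: 0.0004
gripper_force: 0.0
```

```bash
python3 i.py 2>/dev/null; python3 d.py w5|tail -8; python3 -c "
from h import *
im=cv2.imread('pics/w5.png');cv2.imwrite('pics/w5c.png',cv2.resize(im[0:210,130:380],None,fx=2.8,fy=2.8,interpolation=2))"
```

```text
scene [272.8 222. ] [269 219   8   7  46] [ 0.462  -0.0032  0.1   ] 0.07541916887751786 lever 1.4060179707564808
side [216. 181.] [213 178   7   7  37] [0.4632 0.0009 0.1   ] 0.07217167436377177 lever 1.369427185006809
ball [254. -78.]
post [288.  95.]
lens [314. 135.]
foot [224.  26.]
brass [258. 157.]
flat [166. 146.]
tall [337. 101.]
16.0667 [0.6972 0.0841 0.2465]
```

View pics/w5c.png

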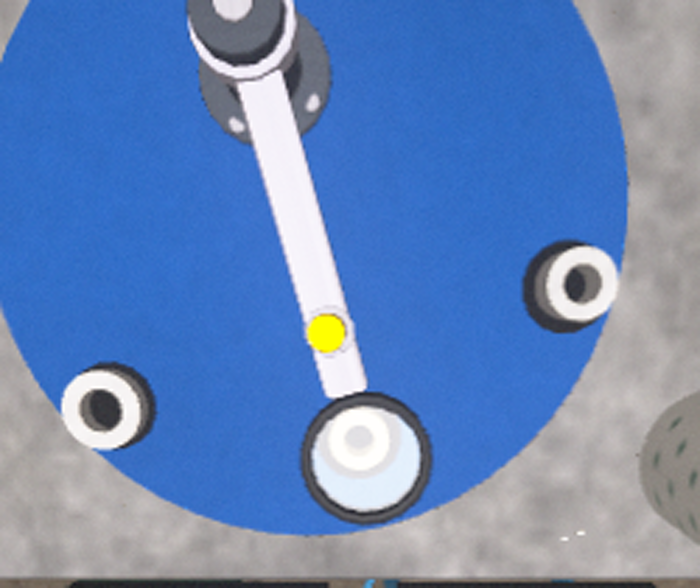

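The picture shows the lens still over the brass bushing (crop centre (366,458), bushing at (358,437), offset mostly parallax). The ball now measures at its stop and the robot is clear of everything.

```bash
python3 -c "
from station import ticket; print(ticket.job_done())"
```

```text
the job is handed in; nothing more can be done
None
```

The lens is over the brass bushing, about 3 mm off centre with 9 mm of margin. The lever was then pushed to its stop (about 1.4 rad), and the job was handed in at about 16 s with the robot touching nothing.

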